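# Wedge the spring clip off a dishwasher spray arm

## Robot

A 6-joint arm with a two-finger parallel gripper is mounted at the origin on the work surface. World frame = base frame: x ahead of the robot, y to its left, z up, the work surface at z = 0. Lengths are in m, angles in rad, forces in N, time in s.
With the tool pointing down it reaches from about 0.275 to 0.85 m from the base axis. Payload 5.2 kg.
Tool frame: the origin (TCP) lies at the very end of the fingers, on their centre line; the grasp point (between the pads) lies 19 mm behind it; z points along the fingers, y is the line along which they close (so a half turn about z gives the same grasp; the last joint's range is limited). The gripper opens to 85 mm and grips with 20 to 120 N. Pads are 22 mm wide; open, the fingers measure 114 mm over their backs; the gripper's body (76 mm by 85 mm) begins 54 mm behind the grasp point. The pads swing forward as they close: fully open they stand 13 mm farther back than shut.
Start: joints at [-1.42, 0.259, 1.535, -0, 1.348, -0.203], TCP at [0.191, -0.516, 0.211] pointing down, gripper open.
Joint ranges: [-3.14, 3.14], [-0.91, 2.08], [0.19, 2.58], [-1.22, 4.36], [0.22, 2.71], [-3.12, 3.12]. Speed limits (rad/s): [2.57, 2.57, 3.14, 3.14, 3.14, 3.14].

## Interface

Orientations are given as a unit quaternion [x, y, z, w].
In Python, from bench import env gives the robot as it stands.
- The arm moves only by the tool step_arm, never from a script. Its argument "motion" is one flat list of numbers, 7 for each row, row after row: the opening in per cent of the stroke, from 0 (shut) to 100 (fully open), then the shift along the world's x, y, z in units of 800 mm (1.0 is 800 mm), then the turn, a rotation vector about the world's x, y, z in units of pi/4 rad (1.0 is pi/4 rad). A call has 1 to 5 rows; each row is the pose to reach, as a shift and turn from the pose commanded when the call began; what a row does not reach only later rows make up. A row lasts 1/10 s, in which the tool goes at most 50 mm and 8.59 degrees, less where a joint would pass 70% of its speed; a pose out of reach is approached as far as the arm can. A call with a number of a shift or a turn outside -1 to 1 is refused whole. A call with a gripper value outside its range is refused whole. The fingers move at their own pace and stop on an object; "grip_force" is the grip in N (left out, the last holds). Time passes only in rows, so rows that repeat a pose let the fingers close. It gives the time, the measured TCP pose, the force, the opening and the grip force at its end, in the units of the state.
- env.sense(): the state, without advancing time (a new reading comes with each control period).
- env.get_image(name): name is "scene" or "top"; returns a dict with "color" (384x512x3 uint8, red, green, blue), "range_z" (384x512 float32, m along the optical axis (not along the pixel's ray), 0 where there is no reading), "fx", "fy", "cx", "cy" (pixels), "k1" (the pictures are not rectified: a ray, as slopes to the right and down, at radius r is drawn at 1 + k1 r^2 times it, then the intrinsics apply), "R" (3x3) and "t" (3): a world point X has camera coordinates R X + t. Camera axes: x right, y down, z forward; pixel columns grow to the right and rows downward; lengths in m; the calibration is good to about 2 mm. A picture is of the moment at which its call begins.
- env.sign_off(): hands the job in; it is judged then, once.
The state is a dict: "time": time; "q": joint angles; "joint_velocities": joint speeds; "tau": joint torques, N m; "position": TCP position; "tcp_rot": TCP orientation; "contact_force": force on the tool from outside, world axes, zero at the start; "torque": the same for the moment, N m; "width": opening from 0.0 (shut) to 1.0 (fully open); "grip_force": force on a finger pad.
Only numpy, scipy, OpenCV 4.12 (cv2) and the standard library are available. Lean on these libraries where they do the work, as an engineer would, in place of code of your own. Each camera call takes 0.05 s, during which the arm holds its last target. There are 200 camera calls.

## Task

The red spring clip on the steel post of the dishwasher spray arm must come off: take the wedge tool from its block, slide its blade down between the post and the back of the clip until you feel the tip seat firmly on the yellow pad down in the slot, then ease the spread clip outward, wholly clear of the post, and leave it lying on the ledges. Touch the clip with the wedge only, and do not force it: no more than about 25 N on the pad, the clip or the rest of the unit. Then put the wedge back in its block, fully down, leaving mug, jar and bottle alone.

Things in the scene. Friction and masses are not known exactly. Their poses are not given: they have to be found in the camera images.
- post (a point): Upright steel post, 16 mm across, top 80 mm above the worktop, in the white boss of a fixed dishwasher spray-arm unit (grey disc 150 mm across; white arm 300 mm long along y, top at 35 mm). Point: on the post's axis, 55 mm above the worktop, level with the two flat ledges. x axis: along the slot, from the post to the clip's back and on to the free end of the ledges.
- slot_mid (a point): Middle of the mouth of the spray-arm slot, level with the ledges, 36 mm from the post's axis, axes as the post's. The upright slot is 18 mm wide (y), from the post to an end stop 62 mm from its axis; stop and side lips (40 mm apart inside) rise 8 mm above the ledges. Down in it lies a fixed yellow pad, its top somewhere from 29 to 43 mm below the ledges (differs each time, to be felt).
- clip_back (a point): Middle of the back of the red spring clip, a U seen from above, 35 mm long, 26 mm wide, 7 mm tall, 40 g, loose on the ledges. The back is a plate 5 mm thick (x), 26 mm wide; point 3.5 mm above its underside; x axis from the U's mouth to its back. It starts 16.5 mm from the post's axis: an open gap of 6 mm between post and back.
- clip_mouth (a point): Midway between the rounded ends of the clip's two sprung jaws, 23.5 mm from the middle of its back, axes as the back's. The ends snap round the post; pushed 7 mm outward (+x, some 10 to 15 N) they are spread widest, then they let go over the next 7 mm. The ends reach 3 mm beyond this point, so the clip is wholly clear once this point is over 11 mm from the post's axis along x.
- wedge_handle (a point): Wedge tool, 151 mm long, 0.1 to 0.16 kg, upright in its block, blade down. Point: middle of the orange handle, 116 mm above the blade tip. Handle 24 mm (x) by 22 mm (y), 81 to 151 mm above the tip, over a black flange 34 x 30 mm, 75 to 81 mm above the tip. A half turn about its upright axis leaves it the same.
- wedge_tip (a point): Middle of the wedge's blade tip, its lowest point, on the handle's axis, same axes. Steel blade 12 mm wide (y), tapering evenly on both sides along x from 2.4 mm thick at the tip to 15 mm thick 46 mm up, then straight up to the flange. Sliding it home takes 10 to 20 N downward; seated on the pad (5 N or more) it has pushed the clip 7 to 9 mm out.
- slot (a point): Wooden tool block, fixed, 80 (x) x 70 mm, 90 mm tall. Point: middle of the mouth of its upright slot, in the top face; the slot is 24 mm along x, 20 mm along y, 84 mm deep. The wedge hangs in it by the flange, its tip 75 mm below this point, blade thickness along the slot's x.
- mug_mid (a point): White mug, 80 mm across, 90 mm tall; point half-way up. Leave alone.
- spice_mid (a point): Amber jar, 48 mm across, 100 mm tall; point half-way up. Leave alone.
- soap_mid (a point): Blue bottle, 60 mm across, 170 mm tall; point half-way up. Leave alone.
There are look-alikes about, which are no part of the job. Of the things like the part that bears wedge_handle, leave any that is green; of the rest the smaller one is meant. Leave any blue look-alike of the part that bears slot alone.

How it is judged:
On the way, in this order (a step that is already met when the one before it is completed fails the run):
1. the blade, between the post and the clip's back, is seated on the pad (over 4 N) (contact force between wedge and pad above 4 N and x of wedge_tip in the frame of post above 0.008 m and x of wedge_tip in the frame of clip_back below 0 m and x of clip_back in the frame of post below 0.034 m), for 0.1 s.
2. the clip is off the post (x of clip_back in the frame of post above 0.0345 m), for 0.2 s.
At the end, for the whole second after the job is handed in: The clip lies flat on the ledges with its back more than 34.5 mm from the post's axis (its jaws wholly clear of the post), the wedge stands upright in the block's slot within 4 mm of fully down, and the robot has let go (x of clip_back in the frame of post between 0.0345 and 0.065 m and z of clip_back in the frame of post between 0 and 0.008 m and angle between clip_back's own z axis and vertical below 0.15 rad and distance between wedge_tip and slot below 0.081 m and z of wedge_tip in the frame of slot below -0.071 m and angle between wedge_tip's own z axis and vertical below 0.1 rad and contact force between the fingers and anything else below 0.3 N); the robot touches nothing.
It fails at once if the wedge pressed on the pad with more than 30 N, or on the rest of the unit with more than 35 N (contact force between wedge and pad above 30 N or contact force between wedge and unit above 35 N).
It fails at once if the wedge pressed on the clip with more than 35 N (contact force between wedge and clip above 35 N).
It fails at once if the robot touched the clip itself (contact force between any of the arm, the fingers and clip above 1 N).
It fails at once if the clip was lifted more than 20 mm off the ledges (z of clip_back in the frame of post above 0.0235 m).
It fails at once if the mug, jar or bottle was moved more than 20 mm (distance of any of mug_mid, spice_mid, soap_mid from where it was at the start of the episode above 0.02 m).
It also fails if it takes over 67 s, if anything falls off the work surface, if the arm or the gripper's body presses on something with over 40 N, if the wrist force passes 120 N, or if a joint passes its speed limit or range.

## Working session

There is one attempt and no reset: what is moved stays moved. The work goes in short steps, Python scripts to look and compute and a tool call to move; the robot and the scene stay as the last step left them, time stands still between calls to the robot, and variables do not carry over. Pictures are saved under pics/ and viewed, at most 10 in all, crops included, and the job is handed in when it is done.

Besides the shell and the picture viewer there is one more tool, called after ">>>" as name(argument=value, ...), one argument or row to a line, values as JSON. step_arm: Moves the arm, as the interface text tells. Its arguments: {"type":"object","properties":{"motion":{"type":"array"},"grip_force":{"type":"number"}},"required":["motion"]}

```bash
mkdir -p pics; ls
cat > h.py <<'E'
import numpy as np, cv2
from bench import env
def grab(n):
    im=env.get_image(n); return im
def save(im,f,box=None,s=1):
    c=im["color"][:,:,::-1]
    if box: c=c[box[1]:box[3],box[0]:box[2]]
    cv2.imwrite(f,cv2.resize(c,None,fx=s,fy=s,interpolation=cv2.INTER_CUBIC))
def ray(im,u,v):
    d=np.array([(u-im["cx"])/im["fx"],(v-im["cy"])/im["fy"]]); s=d.copy()
    for _ in range(20): s=d/(1+im["k1"]*(s@s))
    R=np.array(im["R"]);t=np.array(im["t"])
    return -R.T@t, R.T@np.array([s[0],s[1],1.0])
def onz(im,u,v,z):
    o,d=ray(im,u,v); return o+d*(z-o[2])/d[2]
def pt(im,u,v):
    o,d=ray(im,u,v); return o+d*float(im["range_z"][int(round(v)),int(round(u))])
def cloud(im):
    H,W=im["range_z"].shape
    vv,uu=np.mgrid[0:H,0:W].astype(float)
    d=np.stack([(uu-im["cx"])/im["fx"],(vv-im["cy"])/im["fy"]],-1);s=d.copy()
    for _ in range(20): s=d/(1+im["k1"]*(s**2).sum(-1,keepdims=True))
    p=np.concatenate([s,np.ones((H,W,1))],-1)*im["range_z"][...,None]
    return (p-np.array(im["t"]))@np.array(im["R"])
E
python3 - <<'E'
from h import *
for n in("scene","top"):
    im=grab(n); save(im,f"pics/{n}0.png",s=1.5); print(n,im["fx"],im["k1"],np.round(-np.array(im["R"]).T@im["t"],3),np.round(im["R"],2).tolist())
print(env.sense())
E
```

```text
pics
scene 481.4668823977901 -0.12587465962759123 [1.029 0.636 1.294] [[-0.71, 0.71, -0.02], [0.6, 0.58, -0.55], [-0.38, -0.4, -0.84]]
top 348.74786714698223 -0.08211403338334929 [0.258 0.063 1.375] [[0.02, -1.0, 0.0], [-0.98, -0.02, -0.17], [0.17, 0.0, -0.99]]
{'time': 0.1, 'q': array([-1.41980651e+00,  2.59260539e-01,  1.53596543e+00, -2.91640349e-06,
        1.34801052e+00, -2.02805358e-01]), 'joint_velocities': array([ 0.00039914, -0.0016193 , -0.00129748, -0.00045917,  0.00074868,
       -0.0002893 ]), 'tau': array([ 3.79738980e-03, -4.46967173e+01, -2.91245824e+01, -2.64278733e-04,
        6.09764946e-03, -2.05425113e-05]), 'position': array([ 0.1904937 , -0.51541768,  0.20986631]), 'tcp_rot': array([ 9.84393991e-01,  1.75976689e-01,  1.98702222e-05, -8.21677608e-04]), 'contact_force': array([-0.01336149, -0.36011431,  0.51624782]), 'torque': array([-0.03521085,  0.02468146,  0.01739075]), 'grip_force': 0.0, 'width': 1.001200078826793}
```

View pics/scene0.png

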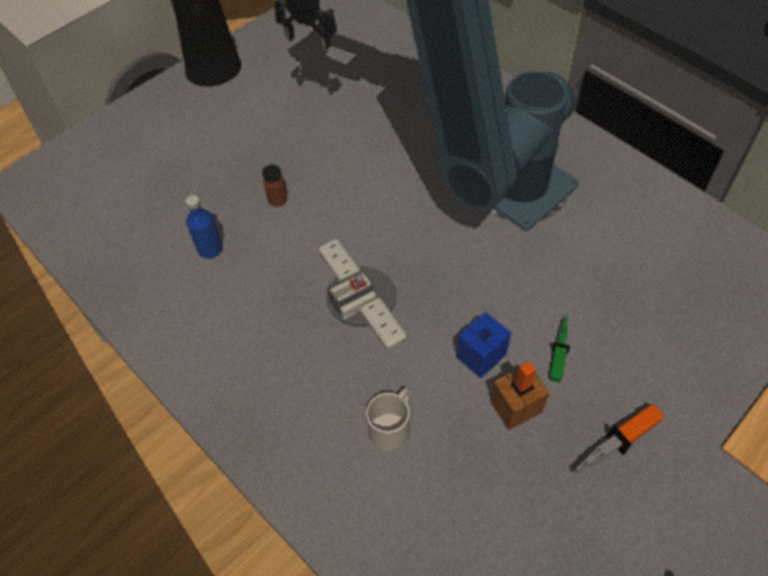

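View pics/top0.png

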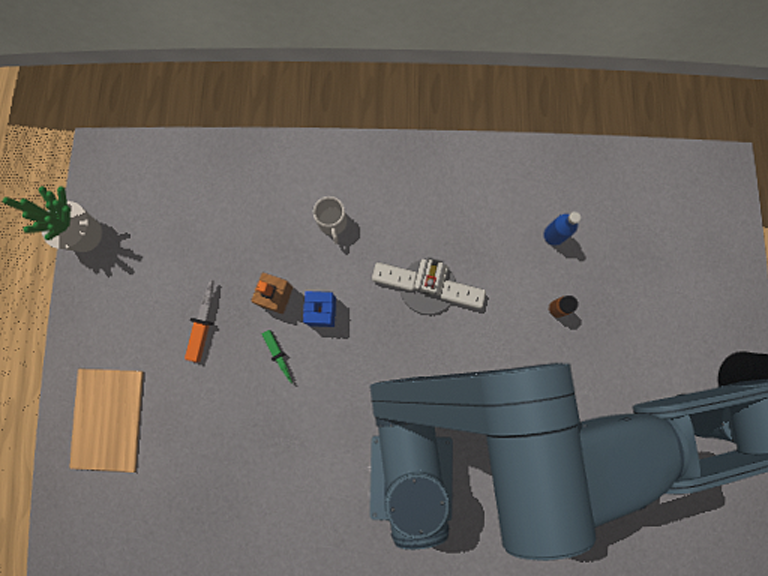

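Candidates for the wedge (scene picture, 1.5x pixels): orange handle upright in the brown block (524,377), a larger orange one lying loose (640,425), and a green one lying (560,350). The one in the brown block is meant. The blue block (483,343) is a look-alike. Next is one close crop of the tool and the unit.

Run:
```python
from h import *
a=grab("scene");b=grab("top")
def crop(im,x,y,w=33,h=33,s=6): return cv2.resize(im["color"][y-h:y+h,x-w:x+w,::-1],(390,290),interpolation=cv2.INTER_CUBIC)
A=np.vstack([np.hstack([crop(a,345,258,40,30),crop(a,240,195,40,30)]),np.hstack([crop(b,182,194,40,30),crop(b,287,185,40,30)])])
cv2.imwrite("pics/close1.png",A); np.savez("m0.npz",a=a,b=b)
for n,im in(("scene",a),("top",b)):
    P=cloud(im);c=cv2.cvtColor(im["color"],cv2.COLOR_RGB2HSV).astype(int);H,S,V=c[...,0],c[...,1],c[...,2]
    xy=(P[...,0]>.2)&(P[...,0]<.8)&(abs(P[...,1])<.45)&(im["range_z"]>0)
    masks={"orangehi":(H<14)&(S>180)&(V>120)&(P[...,2]>.1),"red":((H<8)|(H>172))&(S>150)&(P[...,2]>.04)&(P[...,2]<.075),
     "brown top":(H>5)&(H<20)&(S>100)&(abs(P[...,2]-.09)<.006),"white arm":(S<70)&(V>120)&(abs(P[...,2]-.035)<.006),"yellow":(H>18)&(H<35)&(S>120)&(P[...,2]>.0),"lips":(S<70)&(V>120)&(P[...,2]>.05)&(P[...,2]<.07)}
    for k,m in masks.items():
        m=m&xy
        if m.sum()<3: print(n,k,m.sum());continue
        q=P[m]; v,u=np.where(m)
        r=cv2.minAreaRect((q[:,:2]*1000).astype(np.float32))
        print(n,k,m.sum(),np.round(q.mean(0),4),"px",u.mean().round(1),v.mean().round(1),"z",np.round(np.percentile(q[:,2],[5,50,95]),3),"rect",np.round(r[0],1),np.round(r[1],1),round(r[2],1))
```

```text
scene orangehi 110 [0.4599 0.3708 0.151 ] px 351.4 249.2 z [0.114 0.161 0.169] rect [459.5 366.5] [22.5 23.1] 80.3
scene red 8 [ 0.502 -0.037  0.064] px 237.0 189.1 z [0.06  0.064 0.068] rect [501.5 -35.5] [13.1 27.4] 28.0
scene brown top 470 [0.4666 0.3615 0.0898] px 344.7 259.3 z [0.086 0.09  0.094] rect [440.  18.] [781.1  86.3] 86.5
scene white arm 928 [ 0.5049 -0.0124  0.0354] px 242.8 200.4 z [0.031 0.035 0.04 ] rect [539.7  54.7] [500.8 113.8] 62.2
scene yellow 0
scene lips 148 [0.5771 0.0608 0.0581] px 242.1 226.5 z [0.051 0.057 0.068] rect [583.9  98.7] [381.6  80.9] 63.2
top orangehi 35 [0.4553 0.3651 0.166 ] px 174.2 190.6 z [0.163 0.166 0.169] rect [455.2 364.9] [20.5 21. ] 71.8
top red 13 [ 0.4991 -0.0436  0.062 ] px 287.7 186.0 z [0.059 0.063 0.064] rect [495.6 -39.8] [19.4 26.4] 72.4
top brown top 272 [0.4538 0.3552 0.09  ] px 181.7 194.4 z [0.086 0.09  0.094] rect [429.8   9.3] [793.1  87.7] 85.9
top white arm 679 [ 0.4911 -0.0365  0.0348] px 285.3 189.2 z [0.03  0.035 0.039] rect [532.5  50.2] [488.3  97.2] 69.3
top yellow 23 [ 0.5308 -0.0492  0.0171] px 288.2 180.2 z [0.011 0.013 0.019] rect [519.2 -45.8] [12.5 53.5] 72.8
top lips 99 [ 0.5154 -0.0332  0.0564] px 284.9 182.1 z [0.051 0.055 0.067] rect [584.2  94.1] [368.8  84.8] 61.3
```

View pics/close1.png

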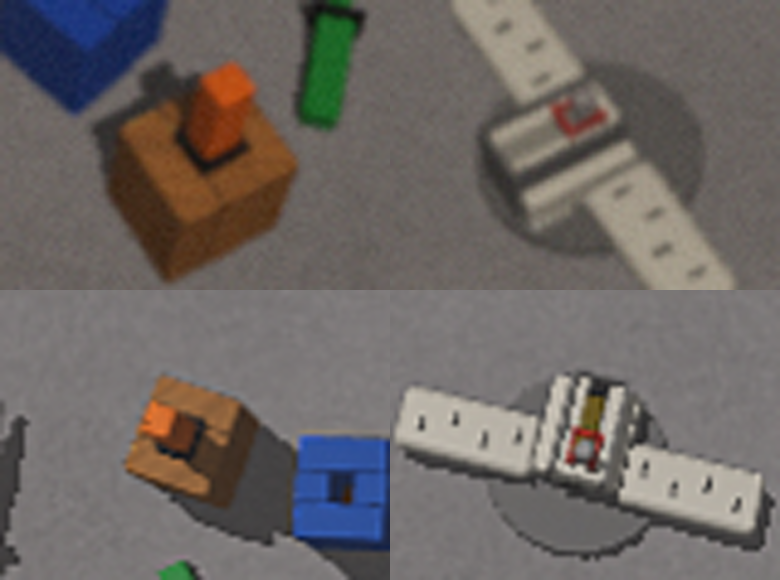

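The crops show the orange wedge upright in the brown block. The clip's U has its back towards world +x (image up in the top view), with the yellow pad beyond it, and the post tip sits inside the U.

Run:
```python
from h import *
D=np.load("m0.npz",allow_pickle=True)
for n,im in(("scene",D["a"].item()),("top",D["b"].item())):
    P=cloud(im);c=cv2.cvtColor(im["color"],cv2.COLOR_RGB2HSV).astype(int);H,S,V=c[...,0],c[...,1],c[...,2]
    ok=im["range_z"]>0
    def near(x,y,r): return ok&(np.hypot(P[...,0]-x,P[...,1]-y)<r)
    def rep(k,m,z):
        v,u=np.where(m)
        if len(u)<3: print(n,k,len(u));return
        q=np.array([onz(im,a,b,z)[:2]*1000 for a,b in zip(u,v)],np.float32)
        r=cv2.minAreaRect(q); w,V=np.linalg.eigh(np.cov(q.T)); a=V[:,1]
        print(n,k,len(u),"mean",q.mean(0).round(1),"rect c",np.round(r[0],1),np.round(r[1],1),round(r[2],1),"pca ang",round(np.degrees(np.arctan2(a[1],a[0]))%180,1))
    brown=(H>5)&(H<20)&(S>90)
    rep("blocktop",near(.46,.36,.07)&(abs(P[...,2]-.09)<.008),.09)
    rep("handle top",(H<14)&(S>180)&near(.46,.365,.05)&(P[...,2]>.158),.166)
    rep("white arm",(S<70)&(V>110)&near(.49,-.036,.165)&(abs(P[...,2]-.035)<.008),.035)
    rep("lips top",near(.51,-.04,.06)&(abs(P[...,2]-.063)<.0035)&(S<70)&(V>110),.063)
    rep("red",((H<9)|(H>170))&(S>110)&near(.5,-.04,.05),.062)
    rep("post",near(.5,-.04,.05)&(P[...,2]>.072),.08)
    rep("yellow",(H>15)&(H<35)&(S>100)&near(.52,-.045,.05),.018)
    for k,m in dict(mug=(P[...,2]>.08)&near(.62,.22,.1),jar=(P[...,2]>.08)&near(.47,-.35,.1),soap=(P[...,2]>.12)&near(.62,-.36,.12)).items():
        if m.sum(): print(n,k,m.sum(),P[m].mean(0).round(3))
    if n=="top":
        v,u=np.where(near(.49,-.036,.04)); 
        print(np.round(1000*P[175:197,280:296,2]).astype(int))
        print(c[175:197,280:296,0]*1000+S[175:197,280:296])
```

```text
scene blocktop 500 mean [466.9 370.9] rect c [460.2 366.1] [73.7 82. ] 72.5 pca ang 132.1
scene handle top 70 mean [460.6 367.1] rect c [460.6 367.1] [22.5 24.8] 82.9 pca ang 161.6
scene white arm 1042 mean [498.  -24.6] rect c [509.2 -39.2] [300.7  86.1] 76.2 pca ang 76.2
scene lips top 21 mean [519.9 -42.6] rect c [510.8 -45.1] [43.7 68.3] 77.9 pca ang 7.0
scene red 29 mean [500.8 -36.4] rect c [496.8 -36.7] [23.7 28.5] 66.7 pca ang 123.9
scene post 23 mean [492.1 -36.4] rect c [492.7 -36.3] [19.1 12.4] 46.4 pca ang 60.0
scene yellow 0
scene mug 199 [0.668 0.225 0.088]
scene jar 126 [ 0.442 -0.378  0.097]
scene soap 165 [ 0.643 -0.375  0.147]
top blocktop 301 mean [455.1 362.6] rect c [456.9 364.3] [70.9 79.6] 73.1 pca ang 162.9
top handle top 35 mean [455.3 365.1] rect c [455.3 364.9] [19.5 21.3] 72.9 pca ang 172.8
top white arm 733 mean [491.9 -36.1] rect c [508.8 -40.9] [297.2  88.3] 76.3 pca ang 76.2
top lips top 23 mean [511.9 -38.3] rect c [514. -42.] [44.3 84.5] 75.6 pca ang 145.6
top red 19 mean [497.8 -41.4] rect c [495.  -39.7] [21.8 28.4] 72.4 pca ang 148.7
top post 15 m
[... 4001 characters left out ...]
 15012  21022  21021  19023  19020  25019  23020   3056   1170  11031
   30014  15005  17019  17024  21022  20022]
 [ 15020  21021  20023  21021  22020  19021  19022  23021   6066  26022
   22018  12011  21019  23025  18024  18021]
 [ 20019  25018  23021  23019  18024  22022  20023  19023  19022  21021
   24019  17016  15021  19022  15021  19023]
 [ 15008  10012  30019  23016  26021  21021  19021  20021  19022  21022
   15013  15015  17019  15022  25020  18021]
 [     8 170014      7 165015  20017  20017  38016  20019  21021  21020
   15008  20017  17023  21023  15022  18021]
 [ 20008   6012  10007      4      0     11 165010  15009  30012     13
   10012  15019  21021  17022  20022  19022]]
```

>>> step_arm(
  motion=[100,0.083,0.276,0.016,0,0,0.293,100,0.083,0.276,0.016,0,0,0.293,100,0.083,0.276,0.016,0,0,0.293,100,0.083,0.276,0.016,0,0,0.293,100,0.083,0.276,0.016,0,0,0.293],
  grip_force=60,
)

```text
time: 0.7
position: [0.2572, -0.2918, 0.2234]
tcp_rot: [0.958, 0.288, 0.0, -0.0]
contact_force: [1.1, -1.0, -0.1]
width: 0.998
grip_force: 0.0
```

>>> step_arm(
  motion=[100,0.083,0.276,0.016,0,0,0.293,100,0.083,0.276,0.016,0,0,0.293,100,0.083,0.276,0.016,0,0,0.293,100,0.083,0.276,0.016,0,0,0.293,100,0.083,0.276,0.016,0,0,0.293],
)

```text
time: 1.2
position: [0.3233, -0.0714, 0.2365]
tcp_rot: [0.918, 0.397, 0.001, 0.0]
contact_force: [0.4, -1.0, -0.5]
width: 0.998
grip_force: 0.0
```

>>> step_arm(
  motion=[100,0.083,0.276,0.016,0,0,0.293,100,0.083,0.276,0.016,0,0,0.293,100,0.083,0.276,0.016,0,0,0.293,100,0.083,0.276,0.016,0,0,0.293,100,0.083,0.276,0.016,0,0,0.293],
)

```text
time: 1.7
position: [0.39, 0.1498, 0.2492]
tcp_rot: [0.866, 0.5, 0.001, -0.0]
contact_force: [-0.4, -1.8, 1.1]
width: 1.002
grip_force: 0.0
```

>>> step_arm(
  motion=[100,0.083,0.276,0.016,0,0,0.293,100,0.083,0.276,0.016,0,0,0.293,100,0.083,0.276,0.016,0,0,0.293,100,0.083,0.276,0.016,0,0,0.293,100,0.083,0.276,0.016,0,0,0.293],
)

```text
time: 2.2
position: [0.4563, 0.3706, 0.2613]
tcp_rot: [0.803, 0.596, 0.0, -0.0]
contact_force: [-0.0, -0.4, -0.3]
width: 0.998
grip_force: 0.0
```

>>> step_arm(
  motion=[100,0.002,-0.006,-0.06,0,0,0,100,0.002,-0.006,-0.12,0,0,0,100,0.002,-0.006,-0.16,0,0,0,100,0.002,-0.006,-0.189,0,0,0,100,0.002,-0.006,-0.189,0,0,0],
)

```text
time: 2.7
position: [0.455, 0.3611, 0.1066]
tcp_rot: [0.804, 0.595, -0.004, -0.001]
contact_force: [-0.9, -0.5, -0.2]
width: 1.001
grip_force: 0.0
```

>>> step_arm(
  motion=[0,0,0,0,0,0,0,0,0,0,0,0,0,0,0,0,0,0,0,0,0,0,0,0,0,0,0,0,0,0,0,0,0,0,0],
  grip_force=80,
)

```text
time: 3.2
position: [0.4585, 0.3626, 0.112]
tcp_rot: [0.804, 0.595, 0.001, 0.0]
contact_force: [-0.7, -1.8, 4.7]
width: 0.266
grip_force: 78.4
```

>>> step_arm(
  motion=[0,0,0,0,0,0,0,0,0,0,0,0,0,0,0,0,0,0,0,0,0],
)

```text
time: 3.5
position: [0.4585, 0.3626, 0.1119]
tcp_rot: [0.804, 0.595, 0.001, 0.0]
contact_force: [-0.4, -0.9, 5.8]
width: 0.266
grip_force: 78.4
```

>>> step_arm(
  motion=[0,0,0,0.03,0,0,0,0,0,0,0.08,0,0,0,0,0,0,0.13,0,0,0,0,0,0,0.17,0,0,0,0,0,0,0.188,0,0,0],
)

```text
time: 4.0
position: [0.4588, 0.3631, 0.2648]
tcp_rot: [0.804, 0.595, 0.003, 0.0]
contact_force: [-0.7, 0.6, -1.4]
width: 0.27
grip_force: 78.7
```

>>> step_arm(
  motion=[0,0.007,-0.05,0,0,0,0.03,0,0.016,-0.11,0,0,0,0.03,0,0.024,-0.16,0,0,0,0.03,0,0.032,-0.21,0,0,0,0.03,0,0.039,-0.254,0,0,0,0.03],
)

```text
time: 4.5
position: [0.4887, 0.1574, 0.2608]
tcp_rot: [0.797, 0.604, -0.0, -0.0]
contact_force: [1.0, -0.1, -1.3]
width: 0.268
grip_force: 78.6
```

>>> step_arm(
  motion=[0,0.007,-0.05,0,0,0,0.037,0,0.016,-0.11,0,0,0,0.037,0,0.024,-0.16,0,0,0,0.037,0,0.032,-0.21,0,0,0,0.037,0,0.039,-0.254,0,0,0,0.037],
)

```text
time: 5.0
position: [0.52, -0.0459, 0.2608]
tcp_rot: [0.788, 0.616, -0.0, -0.0]
contact_force: [0.0, 0.8, -2.3]
width: 0.27
grip_force: 78.6
```

>>> step_arm(
  motion=[0,0,0,-0.03,0,0,0,0,0,0,-0.06,0,0,0,0,0,0,-0.075,0,0,0,0,0,0,-0.075,0,0,0],
)

```text
time: 5.4
position: [0.5187, -0.0434, 0.1991]
tcp_rot: [0.788, 0.616, -0.001, -0.002]
contact_force: [-0.1, 0.1, -1.2]
width: 0.267
grip_force: 78.6
```

Run:
```python
from h import *
a=grab("scene");b=grab("top")
def crop(im,x,y,w,h): return cv2.resize(im["color"][y-h:y+h,x-w:x+w,::-1],(390,440),interpolation=cv2.INTER_CUBIC)
cv2.imwrite("pics/close2.png",np.hstack([crop(a,245,180,39,44),crop(b,287,185,39,44)])); np.savez("m1.npz",a=a,b=b)
s=env.sense();print(s["time"],s["position"],s["contact_force"],s["torque"])
```

```text
5.5 [ 0.52046051 -0.0437283   0.20160123] [ 0.34261201  0.20521028 -0.29358716] [-0.07424776  0.01368348  0.05476106]
```

View pics/close2.png

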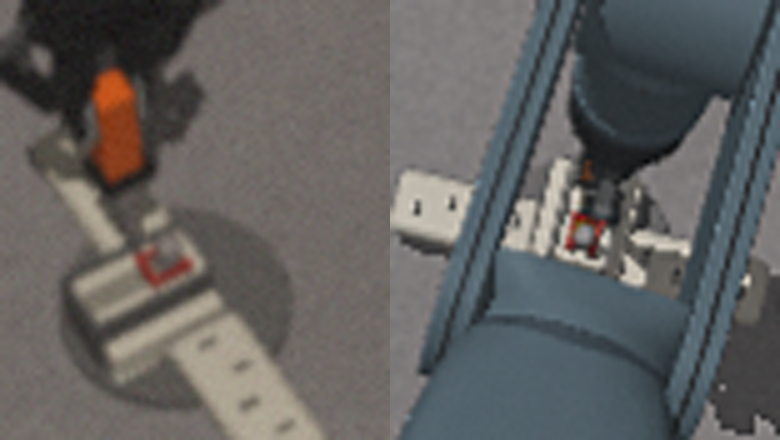

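Run:
```python
from h import *
D=np.load("m1.npz",allow_pickle=True);im=D["a"].item()
tcp=np.array([.5205,-.0437]);th=np.radians(-13.9);ex=np.array([np.cos(th),np.sin(th)]);ey=np.array([-ex[1],ex[0]])
P=cloud(im);c=cv2.cvtColor(im["color"],cv2.COLOR_RGB2HSV).astype(int);H,S,V=c[...,0],c[...,1],c[...,2]
near=np.hypot(P[...,0]-tcp[0],P[...,1]-tcp[1])<.06
o=(H<14)&(S>170)&near&(P[...,2]>.17)
print("orange",o.sum(),"z pct",np.percentile(P[o][:,2],[2,10,50,90,98]).round(3))
for zt in(.244,.248):
    m=o&(P[...,2]>zt);v,u=np.where(m);q=np.array([onz(im,a,b,.2556)[:2] for a,b in zip(u,v)])
    r=cv2.minAreaRect((q*1000).astype(np.float32)); d=q.mean(0)-tcp; d2=np.array(r[0])/1000-tcp
    print(len(u),"mean off ex,ey",(1000*np.array([d@ex,d@ey])).round(1),"rect off",(1000*np.array([d2@ex,d2@ey])).round(1),np.round(r[1],1),r[2])
# blade rows: grey pixels below flange
v,u=np.where(o);print(u.min(),u.max(),v.min(),v.max())
b=near&(P[...,2]>.1)&(P[...,2]<.175)&(S<90)
v,u=np.where(b);
for r in range(v.min(),v.max()+1):
    k=v==r
    if k.any(): print(r,u[k].min(),u[k].max(),(P[r,u[k]].mean(0)*1000).round(0),end=" | ")
for n,m2 in dict(post=(np.hypot(P[...,0]-.4915,P[...,1]+.036)<.03)&(P[...,2]>.073)&(P[...,2]<.09)).items():
    v,u=np.where(m2);q=np.array([onz(im,a,b,.08)[:2] for a,b in zip(u,v)]);print("\n",n,len(u),q.mean(0).round(4),u.mean(),v.mean())
```

```text
orange 159 z pct [0.184 0.194 0.229 0.255 0.257]
56 mean off ex,ey [-1.7  8.5] rect off [-2.1  9.7] [31.8 19.4] 47.55454635620117
51 mean off ex,ey [-2.1  7.4] rect off [-3.   8.1] [28.2 19.4] 47.55454635620117
225 234 150 171
172 233 233 [512. -33. 167.] | 173 231 233 [515. -35. 163.] | 174 229 233 [518. -37. 158.] | 175 228 233 [520. -37. 156.] | 176 228 233 [520. -38. 151.] | 177 229 233 [519. -37. 145.] | 178 229 233 [520. -37. 140.] | 179 230 233 [519. -36. 136.] | 180 230 233 [519. -36. 130.] | 181 230 233 [518. -39. 122.] | 182 231 233 [518. -37. 117.] | 183 231 233 [518. -38. 113.] | 184 232 233 [518. -36. 109.] | 
 post 22 [ 0.4914 -0.0366] 239.27272727272728 184.22727272727272
```

Run:
```python
from h import *
D=np.load("m1.npz",allow_pickle=True);im=D["a"].item()
tcp=np.array([.5205,-.0437]);th=np.radians(-13.9);ex=np.array([np.cos(th),np.sin(th)]);ey=np.array([-ex[1],ex[0]])
P=cloud(im);c=cv2.cvtColor(im["color"],cv2.COLOR_RGB2HSV).astype(int);H,S,V=c[...,0],c[...,1],c[...,2]
q=(P[...,:2]-tcp)*1000;X=q@ex;Y=q@ey;Z=P[...,2]*1000
for r in range(148,190):
    print(r,Z[r,231].round(0)," ".join(f"{H[r,u]}/{S[r,u]}/{V[r,u]}" for u in range(223,240)))
print("Y");print(np.round(Y[150:186,224:240]).astype(int))
print("X");print(np.round(X[150:186,224:240]).astype(int))
p=onz(im,232.5,185,.1046)[:2]-tcp;print("tip",p@ex,p@ey)
```

```text
148 269.0 165/14/37 174/34/37 30/6/42 15/11/48 15/28/55 0/24/54 15/13/38 150/16/31 75/18/28 38/32/32 170/22/35 173/32/32 60/16/32 30/16/32 5/33/46 174/23/56 15/22/70
149 258.0 170/23/34 160/21/36 45/13/40 9/31/57 5/80/70 8/128/80 7/135/68 4/85/48 60/16/31 0/23/33 45/15/35 50/24/32 173/29/35 0/25/41 5/28/54 10/31/73 12/27/94
150 256.0 120/7/35 5/42/36 4/76/57 7/136/92 8/165/125 9/198/148 9/199/137 8/174/91 7/75/44 75/15/35 20/18/43 0/14/37 0/0/37 15/11/47 8/19/55 4/26/78 17/22/106
151 259.0 30/22/35 12/87/44 8/162/101 9/198/157 10/206/173 10/217/188 10/219/178 9/201/141 9/147/80 21/34/52 30/9/60 40/18/43 15/15/33 5/33/46 13/31/57 26/24/73 8/20/103
152 252.0 30/9/30 6/116/55 9/193/120 10/213/183 10/215/193 10/219/193 10/214/194 10/215/174 10/195/119 8/83/71 15/7/72 0/4/61 20/36/42 20/18/42 171/31/57 24/21/60 13/28/82
153 252.0 165/34/30 8/154/63 10/217/129 10/216/188 10/216/197 11/217/197 10/217/197 10/220/187 10/214/161 8/145/109 8/38/81 25/23/68 12/24/53 165/21/48 15/18/58 0/14/56 15/33/61
154 255.0 0/43/42 8/170/90 10/214/160 10/214/193 10/222/195 10/213/195 10/217/199 11/220/195 10
[... 11517 characters left out ...]
  2    2   -1   -6   -9  -40  -44  -46  -49
   -53  -55]
 [ -10  -13  -17  -20  -22  -25    2   -2   -5   -8  -38  -42  -45  -47
   -51  -54]
 [ -10  -12  -16  -17  -18  -22    1   -2   -3   -8  -38  -40  -43  -46
   -48  -43]
 [  -8  -11  -13  -15  -19  -22   -2   -1   -4   -8  -36  -39  -40  -35
   -37  -40]
 [  -7   -8  -11  -16  -15  -19  -23    0   -5   -8  -32  -26  -31  -32
   -37  -33]
 [  -5   -7   -8  -13  -15  -17  -19   -3   -3   -6  -24  -26  -29  -27
   -28  -32]
 [  -9   -6   -8  -10  -13  -15  -17  -14   -2   -7  -22  -25  -26  -26
   -26  -29]
 [  -6   -7   -6   -9  -12   -5   -9  -12  -14  -19  -23  -25  -25  -23
   -26  -27]]
tip -0.0038595103660817413 0.007440805904480543
```

>>> step_arm(
  motion=[0,0,-0.0018,-0.025,0,0,0,0,0,-0.0018,-0.047,0,0,0,0,0,-0.0018,-0.047,0,0,0],
)

```text
time: 5.8
position: [0.5194, -0.0448, 0.1627]
tcp_rot: [0.788, 0.616, -0.001, -0.001]
contact_force: [-0.7, 0.3, -1.4]
width: 0.269
grip_force: 78.6
```

>>> step_arm(
  motion=[0,-0.005,0.0012,0,0,0,0,0,-0.01,0.0024,0,0,0,0,0,-0.0146,0.0036,0,0,0,0,0,-0.0146,0.0036,0,0,0,0],
)

```text
time: 6.2
position: [0.5083, -0.0423, 0.1643]
tcp_rot: [0.788, 0.616, 0.0, 0.0]
contact_force: [-0.2, 0.0, -1.4]
width: 0.271
grip_force: 78.6
```

Run:
```python
from h import *
a=grab("scene");b=grab("top")
def crop(im,x,y,w,h): return cv2.resize(im["color"][y-h:y+h,x-w:x+w,::-1],(390,440),interpolation=cv2.INTER_CUBIC)
cv2.imwrite("pics/close3.png",np.hstack([crop(a,240,180,26,29),crop(b,287,185,26,29)])); np.savez("m2.npz",a=a,b=b)
s=env.sense();print(s["time"],s["position"],s["contact_force"],s["torque"])
```

```text
6.3 [ 0.50865892 -0.04251306  0.16397709] [-0.22983077 -0.22147472 -2.33844143] [ 0.02283168  0.03113121 -0.02543489]
```

View pics/close3.png

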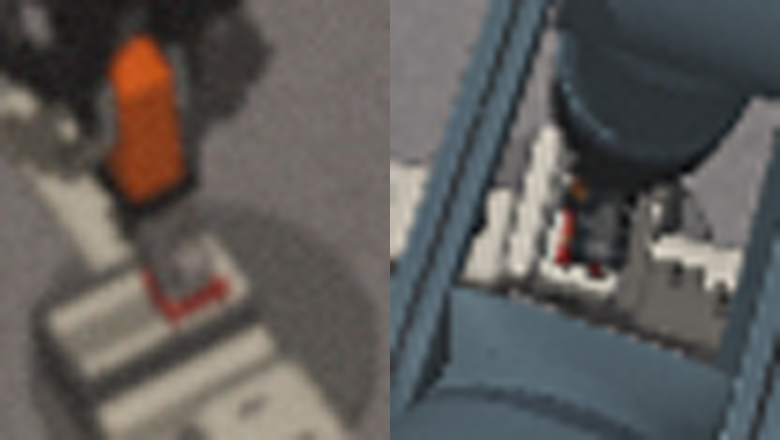

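The scene crop shows the blade tip (about (165,285)) between the clip's back edge (145–175, 275–315) and the post (185,265). I will now feel for the post by moving towards it.

>>> step_arm(
  motion=[0,-0.0012,0.0003,0,0,0,0,0,-0.0024,0.0006,0,0,0,0,0,-0.0024,0.0006,0,0,0,0],
)

```text
time: 6.6
position: [0.5065, -0.042, 0.1634]
tcp_rot: [0.788, 0.616, -0.0, -0.0]
contact_force: [-0.3, -0.1, -1.1]
width: 0.272
grip_force: 78.6
```

>>> step_arm(
  motion=[0,-0.0012,0.0003,0,0,0,0,0,-0.0012,0.0003,0,0,0,0],
)

```text
time: 6.8
position: [0.5055, -0.0417, 0.1634]
tcp_rot: [0.788, 0.616, -0.0, -0.0]
contact_force: [0.3, -0.9, -0.4]
width: 0.269
grip_force: 78.6
```

>>> step_arm(
  motion=[0,-0.0012,0.0003,0,0,0,0,0,-0.0012,0.0003,0,0,0,0],
)

```text
time: 7.0
position: [0.5045, -0.0415, 0.1634]
tcp_rot: [0.788, 0.616, -0.0, -0.0]
contact_force: [-0.5, -0.9, -2.7]
width: 0.268
grip_force: 78.6
```

>>> step_arm(
  motion=[0,-0.0012,0.0003,0,0,0,0,0,-0.0012,0.0003,0,0,0,0],
)

```text
time: 7.2
position: [0.5036, -0.0412, 0.1634]
tcp_rot: [0.788, 0.616, -0.0, -0.0]
contact_force: [-1.0, -0.1, -1.6]
width: 0.27
grip_force: 78.6
```

>>> step_arm(
  motion=[0,-0.0012,0.0003,0,0,0,0,0,-0.0012,0.0003,0,0,0,0],
)

```text
time: 7.4
position: [0.5026, -0.041, 0.1634]
tcp_rot: [0.788, 0.616, -0.0, -0.0]
contact_force: [0.7, 0.2, -2.0]
width: 0.272
grip_force: 78.6
```

>>> step_arm(
  motion=[0,-0.0012,0.0003,0,0,0,0,0,-0.0012,0.0003,0,0,0,0],
)

```text
time: 7.6
position: [0.502, -0.0409, 0.1635]
tcp_rot: [0.788, 0.616, 0.0, 0.0]
contact_force: [0.3, -0.2, -1.7]
width: 0.265
grip_force: 78.7
```

>>> step_arm(
  motion=[0,-0.0012,0.0003,0,0,0,0,0,-0.0012,0.0003,0,0,0,0],
)

```text
time: 7.8
position: [0.5015, -0.0408, 0.1636]
tcp_rot: [0.788, 0.616, 0.001, 0.001]
contact_force: [2.6, -1.3, -3.0]
width: 0.272
grip_force: 78.7
```

>>> step_arm(
  motion=[0,0.0019,-0.0005,0,0,0,0,0,0.0021,-0.0005,-0.002,0,0,0,0,0.0027,-0.0007,-0.005,0,0,0,0,0.0029,-0.0007,-0.0075,0,0,0,0,0.0029,-0.0007,-0.0075,0,0,0],
)

```text
time: 8.3
position: [0.503, -0.0411, 0.157]
tcp_rot: [0.788, 0.616, -0.0, -0.0]
contact_force: [0.2, 0.4, -1.8]
width: 0.272
grip_force: 78.9
```

>>> step_arm(
  motion=[0,0.0003,-0.0001,-0.0025,0,0,0,0,0.0007,-0.0002,-0.005,0,0,0,0,0.0007,-0.0002,-0.005,0,0,0],
)

```text
time: 8.6
position: [0.5035, -0.0412, 0.153]
tcp_rot: [0.788, 0.616, -0.0, -0.0]
contact_force: [0.1, -0.4, -1.7]
width: 0.271
grip_force: 78.7
```

>>> step_arm(
  motion=[0,0.0003,-0.0001,-0.0025,0,0,0,0,0.0007,-0.0002,-0.005,0,0,0,0,0.0007,-0.0002,-0.005,0,0,0],
)

```text
time: 8.9
position: [0.504, -0.0414, 0.1492]
tcp_rot: [0.788, 0.616, -0.0, -0.0]
contact_force: [-0.6, 0.1, -1.9]
width: 0.272
grip_force: 79.0
```

>>> step_arm(
  motion=[0,0.0003,-0.0001,-0.0025,0,0,0,0,0.0007,-0.0002,-0.005,0,0,0,0,0.0007,-0.0002,-0.005,0,0,0],
)

```text
time: 9.2
position: [0.5045, -0.0415, 0.1456]
tcp_rot: [0.788, 0.616, -0.0, -0.0]
contact_force: [-2.8, 0.2, 3.3]
width: 0.273
grip_force: 79.6
```

>>> step_arm(
  motion=[0,0.0003,-0.0001,-0.0025,0,0,0,0,0.0007,-0.0002,-0.005,0,0,0,0,0.0007,-0.0002,-0.005,0,0,0],
)

```text
time: 9.5
position: [0.5049, -0.0416, 0.142]
tcp_rot: [0.788, 0.616, -0.0, -0.0]
contact_force: [-3.6, 1.0, 8.0]
width: 0.269
grip_force: 80.3
```

>>> step_arm(
  motion=[0,0.0003,-0.0001,-0.0025,0,0,0,0,0.0007,-0.0002,-0.005,0,0,0,0,0.0007,-0.0002,-0.005,0,0,0],
)

```text
time: 9.8
position: [0.5054, -0.0417, 0.1382]
tcp_rot: [0.788, 0.616, -0.0, -0.0]
contact_force: [-4.8, 1.4, 8.7]
width: 0.266
grip_force: 80.4
```

>>> step_arm(
  motion=[0,0.0003,-0.0001,-0.0025,0,0,0,0,0.0007,-0.0002,-0.005,0,0,0,0,0.0007,-0.0002,-0.005,0,0,0],
)

```text
time: 10.1
position: [0.5059, -0.0418, 0.1342]
tcp_rot: [0.788, 0.616, -0.0, -0.0]
contact_force: [-4.0, 2.3, 10.7]
width: 0.266
grip_force: 80.6
```

>>> step_arm(
  motion=[0,0.0003,-0.0001,-0.0025,0,0,0,0,0.0007,-0.0002,-0.005,0,0,0,0,0.0007,-0.0002,-0.005,0,0,0],
)

```text
time: 10.4
position: [0.5063, -0.0419, 0.1303]
tcp_rot: [0.788, 0.616, -0.0, -0.0]
contact_force: [-4.9, 1.4, 10.3]
width: 0.266
grip_force: 80.7
```

>>> step_arm(
  motion=[0,0.0003,-0.0001,-0.0025,0,0,0,0,0.0007,-0.0002,-0.004,0,0,0,0,0.0007,-0.0002,-0.004,0,0,0],
)

```text
time: 10.7
position: [0.5067, -0.042, 0.127]
tcp_rot: [0.788, 0.616, -0.0, -0.001]
contact_force: [-5.4, 1.3, 11.1]
width: 0.269
grip_force: 80.7
```

>>> step_arm(
  motion=[0,0,0,-0.0013,0,0,0,0,0,0,-0.0025,0,0,0,0,0,0,-0.0025,0,0,0],
)

```text
time: 11.0
position: [0.5068, -0.0421, 0.125]
tcp_rot: [0.788, 0.616, -0.0, -0.001]
contact_force: [-4.6, 2.4, 10.9]
width: 0.269
grip_force: 80.7
```

>>> step_arm(
  motion=[0,0,0,-0.0013,0,0,0,0,0,0,-0.0025,0,0,0,0,0,0,-0.0025,0,0,0],
)

```text
time: 11.3
position: [0.5069, -0.0421, 0.1225]
tcp_rot: [0.788, 0.616, -0.0, -0.001]
contact_force: [-4.8, 1.5, 6.9]
width: 0.269
grip_force: 80.1
```

>>> step_arm(
  motion=[0,0,0,-0.0013,0,0,0,0,0,0,-0.0025,0,0,0,0,0,0,-0.0025,0,0,0],
)

```text
time: 11.6
position: [0.5069, -0.0421, 0.1204]
tcp_rot: [0.788, 0.616, -0.0, -0.001]
contact_force: [-3.9, 0.2, 5.9]
width: 0.274
grip_force: 80.0
```

>>> step_arm(
  motion=[0,-0.0006,0.0001,-0.0013,0,0,0,0,-0.0006,0.0001,-0.002,0,0,0,0,-0.0006,0.0001,-0.002,0,0,0],
)

```text
time: 11.9
position: [0.5068, -0.0421, 0.1189]
tcp_rot: [0.788, 0.616, -0.0, -0.0]
contact_force: [-2.7, 0.1, 6.8]
width: 0.266
grip_force: 80.0
```

>>> step_arm(
  motion=[0,0,0,-0.0013,0,0,0,0,0,0,-0.002,0,0,0,0,0,0,-0.002,0,0,0],
)

```text
time: 12.2
position: [0.5068, -0.0422, 0.1176]
tcp_rot: [0.788, 0.616, -0.0, -0.0]
contact_force: [-3.9, 1.2, 7.8]
width: 0.272
grip_force: 80.2
```

>>> step_arm(
  motion=[0,0,0,-0.0013,0,0,0,0,0,0,-0.002,0,0,0,0,0,0,-0.002,0,0,0],
)

```text
time: 12.5
position: [0.5068, -0.0421, 0.1158]
tcp_rot: [0.788, 0.616, -0.0, -0.0]
contact_force: [-2.9, 0.5, 6.9]
width: 0.268
grip_force: 80.1
```

>>> step_arm(
  motion=[0,0,0,-0.0013,0,0,0,0,0,0,-0.0018,0,0,0,0,0,0,-0.0018,0,0,0],
)

```text
time: 12.8
position: [0.5068, -0.0422, 0.1143]
tcp_rot: [0.788, 0.616, -0.0, -0.0]
contact_force: [-2.4, 1.9, 5.0]
width: 0.272
grip_force: 79.9
```

>>> step_arm(
  motion=[0,0,0,-0.0013,0,0,0,0,0,0,-0.0018,0,0,0,0,0,0,-0.0018,0,0,0],
)

```text
time: 13.1
position: [0.5068, -0.0422, 0.1126]
tcp_rot: [0.788, 0.616, -0.0, -0.0]
contact_force: [-3.0, 0.5, 1.8]
width: 0.27
grip_force: 79.5
```

>>> step_arm(
  motion=[0,0,0,-0.0013,0,0,0,0,0,0,-0.0018,0,0,0,0,0,0,-0.0018,0,0,0],
)

```text
time: 13.4
position: [0.5069, -0.0422, 0.1113]
tcp_rot: [0.788, 0.616, -0.0, -0.0]
contact_force: [-4.0, 1.0, 6.1]
width: 0.269
grip_force: 80.1
```

>>> step_arm(
  motion=[0,0,0,-0.001,0,0,0,0,0,0,-0.001,0,0,0],
)

```text
time: 13.6
position: [0.507, -0.0422, 0.1112]
tcp_rot: [0.788, 0.616, 0.0, 0.0]
contact_force: [-5.1, 1.1, 11.4]
width: 0.271
grip_force: 80.9
```

>>> step_arm(
  motion=[0,0,0,-0.001,0,0,0,0,0,0,-0.001,0,0,0],
)

```text
time: 13.8
position: [0.5071, -0.0423, 0.1111]
tcp_rot: [0.788, 0.616, 0.0, 0.0]
contact_force: [-6.5, 1.8, 16.7]
width: 0.268
grip_force: 81.6
```

>>> step_arm(
  motion=[0,0,0,0,0,0,0,0,0,0,0,0,0,0],
)

```text
time: 14.0
position: [0.5071, -0.0423, 0.1111]
tcp_rot: [0.788, 0.616, 0.0, 0.0]
contact_force: [-6.5, 1.5, 17.9]
width: 0.27
grip_force: 81.6
```

>>> step_arm(
  motion=[0,0.0006,-0.0002,0.001,0,0,0,0,0.0012,-0.0003,0.002,0,0,0,0,0.0024,-0.0006,0.002,0,0,0,0,0.0036,-0.0009,0.002,0,0,0],
)

```text
time: 14.4
position: [0.5079, -0.0424, 0.1112]
tcp_rot: [0.788, 0.616, -0.001, -0.002]
contact_force: [-9.9, 1.7, 13.2]
width: 0.27
grip_force: 80.9
```

>>> step_arm(
  motion=[0,0.0012,-0.0003,0,0,0,0,0,0.0024,-0.0006,0,0,0,0,0,0.0036,-0.0009,0,0,0,0],
)

```text
time: 14.7
position: [0.5089, -0.0426, 0.1111]
tcp_rot: [0.788, 0.616, -0.003, -0.003]
contact_force: [-13.7, 3.3, 17.0]
width: 0.272
grip_force: 81.9
```

>>> step_arm(
  motion=[0,0,0,0.001,0,0,0,0,0,0,0.0025,0,0,0,0,0,0,0.0025,0,0,0],
)

```text
time: 15.0
position: [0.5137, -0.0441, 0.113]
tcp_rot: [0.788, 0.616, 0.0, 0.001]
contact_force: [-0.6, -0.9, -1.6]
width: 0.265
grip_force: 79.0
```

>>> step_arm(
  motion=[0,0.0012,-0.0003,0,0,0,0,0,0.0024,-0.0006,0,0,0,0,0,0.0024,-0.0006,0,0,0,0],
)

```text
time: 15.3
position: [0.5152, -0.0444, 0.1129]
tcp_rot: [0.788, 0.616, 0.0, 0.0]
contact_force: [0.3, 1.0, -0.7]
width: 0.269
grip_force: 79.0
```

Run:
```python
from h import *
a=grab("scene");b=grab("top")
def crop(im,x,y,w,h): return cv2.resize(im["color"][y-h:y+h,x-w:x+w,::-1],(390,440),interpolation=cv2.INTER_CUBIC)
cv2.imwrite("pics/close4.png",np.hstack([crop(a,240,190,26,29),crop(b,287,185,26,29)]))
for n,im in(("scene",a),("top",b)):
    P=cloud(im);c=cv2.cvtColor(im["color"],cv2.COLOR_RGB2HSV).astype(int);H,S=c[...,0],c[...,1]
    m=((H<9)|(H>170))&(S>110)&(np.hypot(P[...,0]-.51,P[...,1]+.04)<.06)&(P[...,2]<.08);v,u=np.where(m)
    if len(u):
        q=np.array([onz(im,i,j,.062)[:2] for i,j in zip(u,v)])-[.4925,-.0367];ex=np.array([.971,-.24]);ey=np.array([.24,.971])
        print(n,len(u),"X",(1000*np.percentile(q@ex,[0,50,100])).round(1),"Y",(1000*np.percentile(q@ey,[0,50,100])).round(1))
```

```text
scene 28 X [ 7.7 30.3 36.2] Y [-14.5   5.3  11.8]
```

View pics/close4.png

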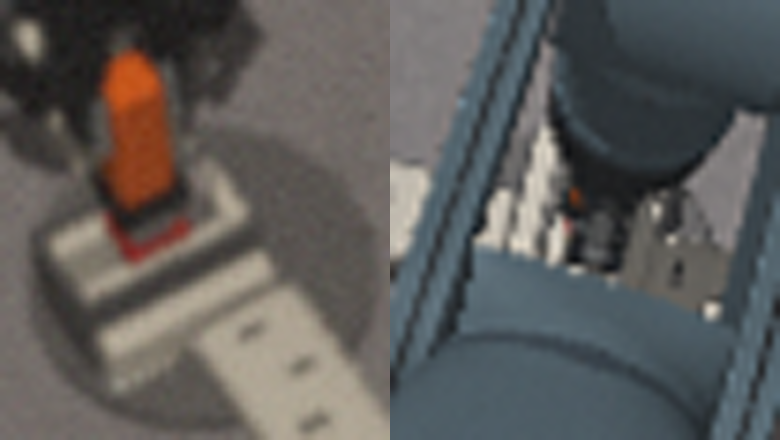

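The scene crop shows the clip's back at about (150,245), pushed along the ledges and flat, with its outer end roughly 36 mm from the post. I will push 5 mm further for margin.

>>> step_arm(
  motion=[0,0.0012,-0.0003,0,0,0,0,0,0.0024,-0.0006,0,0,0,0,0,0.0036,-0.0009,0,0,0,0,0,0.0048,-0.0012,0,0,0,0,0,0.006,-0.0015,0,0,0,0],
)

```text
time: 15.9
position: [0.5197, -0.0455, 0.1131]
tcp_rot: [0.788, 0.616, -0.0, -0.0]
contact_force: [-0.0, 1.1, -2.0]
width: 0.268
grip_force: 78.9
```

>>> step_arm(
  motion=[0,0,0,0,0,0,0,0,0,0,0,0,0,0,0,0,0,0,0,0,0],
)

```text
time: 16.2
position: [0.5197, -0.0454, 0.1131]
tcp_rot: [0.788, 0.616, 0.0, 0.0]
contact_force: [0.1, 0.6, -1.7]
width: 0.268
grip_force: 79.0
```

>>> step_arm(
  motion=[0,-0.0012,0.0003,0,0,0,0,0,-0.0024,0.0006,0,0,0,0,0,-0.0024,0.0006,0.005,0,0,0,0,-0.0024,0.0006,0.012,0,0,0,0,-0.0024,0.0006,0.02,0,0,0],
)

```text
time: 16.7
position: [0.5178, -0.045, 0.1297]
tcp_rot: [0.788, 0.616, 0.0, 0.0]
contact_force: [-0.8, 0.3, -0.9]
width: 0.27
grip_force: 78.9
```

>>> step_arm(
  motion=[0,0,0,0.015,0,0,0,0,0,0,0.035,0,0,0,0,0,0,0.06,0,0,0,0,0,0,0.09,0,0,0,0,0,0,0.11,0,0,0],
)

```text
time: 17.2
position: [0.5184, -0.0451, 0.2199]
tcp_rot: [0.788, 0.616, 0.001, 0.001]
contact_force: [0.1, 0.3, -1.7]
width: 0.27
grip_force: 79.0
```

Run:
```python
from h import *
a=grab("scene");b=grab("top")
def crop(im,x,y,w,h): return cv2.resize(im["color"][y-h:y+h,x-w:x+w,::-1],(390,440),interpolation=cv2.INTER_CUBIC)
cv2.imwrite("pics/close5.png",np.hstack([crop(a,240,180,39,44),crop(b,287,185,26,29)]))
for n,im in(("scene",a),("top",b)):
    P=cloud(im);c=cv2.cvtColor(im["color"],cv2.COLOR_RGB2HSV).astype(int);H,S=c[...,0],c[...,1]
    m=((H<9)|(H>170))&(S>110)&(np.hypot(P[...,0]-.51,P[...,1]+.04)<.06)&(P[...,2]<.08);v,u=np.where(m)
    if len(u):
        q=np.array([onz(im,i,j,.062)[:2] for i,j in zip(u,v)])-[.4925,-.0367];ex=np.array([.971,-.24]);ey=np.array([.24,.971])
        print(n,len(u),"X",(1000*np.percentile(q@ex,[0,50,100])).round(1),"Y",(1000*np.percentile(q@ey,[0,50,100])).round(1),"z",np.percentile(P[m][:,2],[5,50,95]).round(3))
print(env.sense()["position"],env.sense()["contact_force"])
```

```text
scene 40 X [12.2 30.3 41.4] Y [-14.5  -2.1  11.8] z [0.053 0.062 0.066]
top 9 X [ 9.4 16.7 37.7] Y [-12.7   5.1   8.9] z [0.054 0.061 0.065]
[ 0.51951468 -0.04548033  0.22062282] [-0.26565752  0.26940273 -1.06097299]
```

View pics/close5.png

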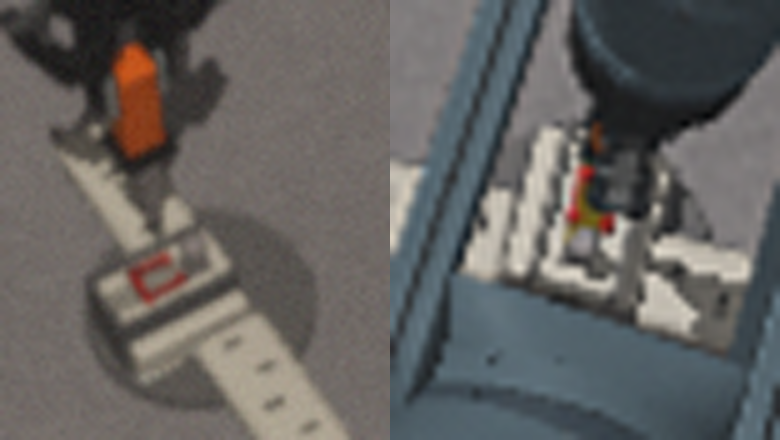

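>>> step_arm(
  motion=[0,0,0,0.03,0,0,0,0,0,0,0.051,0,0,0],
)

```text
time: 17.5
position: [0.5173, -0.0449, 0.2582]
tcp_rot: [0.788, 0.616, -0.0, -0.0]
contact_force: [1.2, -0.6, -1.4]
width: 0.266
grip_force: 78.8
```

>>> step_arm(
  motion=[0,-0.007,0.05,0,0,0,-0.033,0,-0.015,0.1,0,0,0,-0.033,0,-0.022,0.15,0,0,0,-0.033,0,-0.03,0.2,0,0,0,-0.033,0,-0.038,0.255,0,0,0,-0.033],
)

```text
time: 18.0
position: [0.4865, 0.1601, 0.2573]
tcp_rot: [0.796, 0.605, -0.0, -0.0]
contact_force: [1.1, -0.6, -1.1]
width: 0.267
grip_force: 78.9
```

>>> step_arm(
  motion=[0,-0.007,0.06,0,0,0,-0.034,0,-0.015,0.12,0,0,0,-0.034,0,-0.028,0.19,0,0,0,-0.034,0,-0.038,0.255,0,0,0,-0.034,0,-0.038,0.255,0,0,0,-0.034],
)

```text
time: 18.5
position: [0.4546, 0.3677, 0.2568]
tcp_rot: [0.802, 0.597, -0.0, -0.001]
contact_force: [-0.4, -0.2, -2.1]
width: 0.271
grip_force: 78.7
```

>>> step_arm(
  motion=[0,0,0,0,0,0,0,0,0,0,0,0,0,0],
)

```text
time: 18.7
position: [0.4568, 0.362, 0.2573]
tcp_rot: [0.804, 0.595, -0.001, 0.0]
contact_force: [0.1, -1.2, -0.5]
width: 0.267
grip_force: 78.7
```

>>> step_arm(
  motion=[0,0.002,0.0008,0,0,0,0,0,0.002,0.0008,-0.04,0,0,0,0,0.002,0.0008,-0.07,0,0,0,0,0.002,0.0008,-0.07,0,0,0],
)

```text
time: 19.1
position: [0.4571, 0.3609, 0.1985]
tcp_rot: [0.805, 0.594, -0.004, -0.0]
contact_force: [-0.6, 1.1, -1.6]
width: 0.272
grip_force: 78.8
```

>>> step_arm(
  motion=[0,0,0,-0.015,0,0,0,0,0,0,-0.03,0,0,0,0,0,0,-0.03,0,0,0],
)

```text
time: 19.4
position: [0.458, 0.363, 0.1767]
tcp_rot: [0.804, 0.595, -0.001, -0.0]
contact_force: [-0.1, 0.3, -2.3]
width: 0.265
grip_force: 78.9
```

>>> step_arm(
  motion=[0,0,0,-0.02,0,0,0,0,0,0,-0.04,0,0,0,0,0,0,-0.04,0,0,0],
)

```text
time: 19.7
position: [0.4574, 0.3631, 0.1444]
tcp_rot: [0.804, 0.595, -0.002, -0.0]
contact_force: [-1.1, -0.4, -1.8]
width: 0.271
grip_force: 78.9
```

>>> step_arm(
  motion=[0,0,0,-0.02,0,0,0,0,0,0,-0.037,0,0,0,0,0,0,-0.037,0,0,0,0,0,0,-0.037,0,0,0],
)

```text
time: 20.1
position: [0.4585, 0.3637, 0.1165]
tcp_rot: [0.804, 0.595, -0.0, -0.0]
contact_force: [-0.0, 0.6, -1.6]
width: 0.265
grip_force: 78.9
```

>>> step_arm(
  motion=[0,0,0,-0.002,0,0,0,0,0,0,-0.003,0,0,0,0,0,0,-0.003,0,0,0],
)

```text
time: 20.4
position: [0.4587, 0.3638, 0.1143]
tcp_rot: [0.804, 0.595, 0.0, 0.0]
contact_force: [-0.4, 0.7, -1.3]
width: 0.266
grip_force: 78.9
```

>>> step_arm(
  motion=[0,0,0,-0.002,0,0,0,0,0,0,-0.002,0,0,0],
)

```text
time: 20.6
position: [0.4585, 0.3636, 0.1122]
tcp_rot: [0.804, 0.595, -0.0, -0.0]
contact_force: [0.1, 0.6, -1.6]
width: 0.269
grip_force: 78.9
```

>>> step_arm(
  motion=[0,0,0,-0.0015,0,0,0,0,0,0,-0.0015,0,0,0],
)

```text
time: 20.8
position: [0.4585, 0.3637, 0.112]
tcp_rot: [0.804, 0.595, 0.0, 0.0]
contact_force: [-2.4, -1.4, 5.9]
width: 0.266
grip_force: 79.8
```

>>> step_arm(
  motion=[100,0,0,0,0,0,0,100,0,0,0,0,0,0,100,0,0,0,0,0,0,100,0,0,0,0,0,0,100,0,0,0,0,0,0],
)

```text
time: 21.3
position: [0.4585, 0.3637, 0.111]
tcp_rot: [0.804, 0.595, -0.0, 0.0]
contact_force: [-1.4, -0.1, 0.2]
width: 1.001
grip_force: 0.0
```

>>> step_arm(
  motion=[100,0,0,0.03,0,0,0,100,0,0,0.08,0,0,0,100,0,0,0.14,0,0,0,100,0,0,0.19,0,0,0,100,0,0,0.22,0,0,0],
)

```text
time: 21.8
position: [0.4594, 0.3642, 0.2912]
tcp_rot: [0.804, 0.595, 0.003, 0.0]
contact_force: [-0.6, 0.9, 0.0]
width: 1.001
grip_force: 0.0
```

>>> step_arm(
  motion=[100,-0.12,0,0,0,0,0,100,-0.12,0,0,0,0,0,100,-0.12,0,0,0,0,0],
)

```text
time: 22.1
position: [0.3574, 0.3635, 0.2877]
tcp_rot: [0.803, 0.596, -0.001, -0.001]
contact_force: [0.9, 0.0, -0.0]
width: 0.998
grip_force: 0.0
```

Run:
```python
from h import *
a=grab("scene");b=grab("top")
def crop(im,x,y,w=40,h=30): return cv2.resize(im["color"][y-h:y+h,x-w:x+w,::-1],(390,290),interpolation=cv2.INTER_CUBIC)
cv2.imwrite("pics/end.png",np.vstack([np.hstack([crop(a,345,258),crop(a,240,195)]),np.hstack([crop(b,182,194),crop(b,287,185)])]))
P=cloud(a);c=cv2.cvtColor(a["color"],cv2.COLOR_RGB2HSV).astype(int)
m=(c[...,0]<14)&(c[...,1]>180)&(np.hypot(P[...,0]-.46,P[...,1]-.366)<.05)&(P[...,2]>.155);print("handle top z",np.percentile(P[m][:,2],[50,90]).round(4),P[m].mean(0).round(3))
ex=np.array([.971,-.24]);ey=np.array([.24,.971])
for im in(a,b):
    P=cloud(im);c=cv2.cvtColor(im["color"],cv2.COLOR_RGB2HSV).astype(int)
    m=((c[...,0]<9)|(c[...,0]>170))&(c[...,1]>110)&(np.hypot(P[...,0]-.51,P[...,1]+.04)<.06)&(P[...,2]<.08);v,u=np.where(m)
    if len(u): q=np.array([onz(im,i,j,.062)[:2] for i,j in zip(u,v)])-[.4925,-.0367];print(len(u),(1000*np.percentile(q@ex,[0,5,95,100])).round(1),(1000*np.percentile(q@ey,[0,100])).round(1))
s=env.sense();print(s["time"],s["position"],s["contact_force"],s["width"])
```

```text
handle top z [0.1658 0.1682] [0.463 0.367 0.165]
38 [12.2 13.9 39.9 40.6] [-14.5  11.8]
21 [ 9.4 12.9 38.7 39.7] [-13.6   8.9]
22.2 [0.36186379 0.36385051 0.28767714] [-0.62237724 -0.05229656  0.04574935] 0.9990298240916311
```

View pics/end.png

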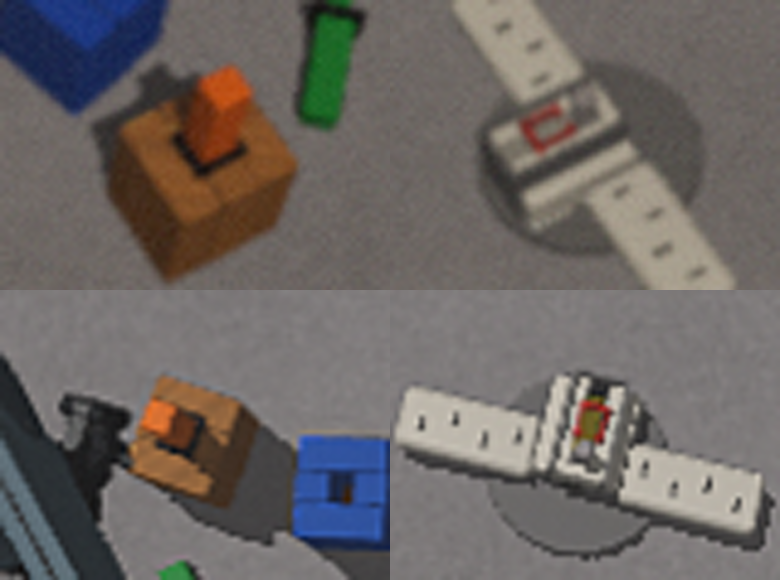

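The wedge stands fully down in the brown block, with its handle top at 166 mm. The clip lies flat with its back about 39 mm from the post, and there is a visible gap between them.

```bash
python3 -c "
from bench import env
print(env.sign_off())"
```

```text
the job is handed in; nothing more can be done
None
```

I handed the job in at about 22 s: the clip is off the post and lying flat on the ledges, its back about 39 mm from the post's axis by camera, and the wedge is back fully down in its block with the gripper clear; the sign-off gave no verdict.

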